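# Home the shaker tray and start its hold-down bolt

### The job

Slide the shaker tray by its upright grip fully home against its end stops, so that its fork straddles the threaded boss. Then start the hold-down bolt by its round knob: turn it backward (anticlockwise from above) until it drops into the start of the thread, let it settle, then turn it forward (clockwise) one full turn from where it dropped. Finish still holding the knob in the gripper, without letting go, and leave the timer, the marker and the loose cap beside the shaker alone.

Things in the scene. Friction and masses are not known exactly. Their poses are not given: they have to be found in the camera images.
- fixture: Grey shaker base, 130 x 320 mm, 14 mm high, fixed, at a different place and angle each time. Origin on the bench top; the base reaches from y = -175 to +145 mm. The tray slides along its +y axis to the threaded boss, an upright steel ring 34 mm across at x = 0, y = +105 mm, rim 42 mm above the bench. The hold-down bolt stands loosely in the boss, axis vertical.
- tray (a joint): Slide of the aluminium tray (98 x 165 mm) that carries a white well plate (top about 51 mm above the bench). 0 at the far (-y) end, 0.065 m fully home against the two end stops on the +y side. It moves with about 2 N of friction and stays where it is left. It starts between 0 and 0.025.
- tray_grip (a point): Top centre of the tray's upright black grip, 92 mm above the bench, at the tray's -y end. The grip is a rounded bar 34 mm wide along the base's x, 14 mm thick along its y (the slide direction), and its grippable upper part is 34 mm tall. The well plate begins 13 mm from its +y face, 41 mm below its top.
- knob: Round black fluted knob of the bolt, 40 mm across and 40 mm tall, on a steel flange 50 mm across, 4 mm thick. Origin at the centre of the flange's underside on the bolt's axis, z up; knob top 44 mm above the origin. A small raised pointer rib on top points along its +x. The origin is 58 mm above the bench plus bolt_lift. The whole bolt weighs 0.2 kg.
- bolt_turn (a joint): Turn of the bolt in rad, growing clockwise from above (forward, screwing in); range -3 to 8.5. 0 is the thread's start: turned backward past 0 the bolt's thread end comes off the top of the boss's first thread and drops. It starts 0.4 to 1.6 rad forward of that. Turning takes under 0.05 N m.
- bolt_lift (a joint): Height of the bolt in m; only its weight pulls it down. 9 mm per turn, about 2.5 mm axial play. Rises to 0.009 as it is turned back to turn 0; past 0 it falls to about 0 once released (a closed gripper holds it up). Forward from there it enters the thread: about -0.009 after one turn; the gripper has to follow it down. If it had not dropped, it is at about 0 at turn 6.28.
- timer: Bystander: white countdown timer, 66 x 66 x 19 mm, lying beyond the boss end of the base; origin at the centre of its underside.
- marker: Bystander: marker pen, 135 mm long, 13 mm thick, lying behind the base; origin at the centre of its underside.
- cap: Bystander: orange screw cap, 24 mm across, 14 mm high, lying in front of the base; origin at the centre of its underside.

How it is judged:
By the outcome, as a careful person would: the job done as asked, in the order asked, and still so for the second after the job is handed in, while the arm keeps its last pose, push and grip.
It also fails if it takes over 72 s, if anything falls off the work surface, if the arm or the gripper's body presses on something with over 40 N, if the wrist force passes 120 N, or if a joint passes its speed limit or range.

### The arm

A 6-joint arm with a two-finger parallel gripper is mounted at the origin on a cart in front of the work surface, level with it; the furniture and walls round the work are solid. World frame = base frame: x ahead of the robot, y to its left, z up, the work surface at z = 0. Lengths are in m, angles in rad, forces in N, time in s.
With the tool pointing down it reaches from about 0.275 to 1 m from the base axis. Payload 8.4 kg.
Tool frame: the origin (TCP) lies midway between the tips of the shut fingers; the grasp point (between the pads) lies 19 mm behind it; z points along the fingers, y is the direction in which the jaws open and shut (so a half turn about z gives the same grasp; the last joint's range is limited). The gripper opens to 85 mm and grips with 20 to 120 N. Pads are 22 mm wide; open, the fingers measure 114 mm over their backs; the gripper's body (76 mm by 85 mm) begins 54 mm behind the grasp point. The pads swing forward as they close: fully open they stand 13 mm farther back than shut.
Start: joints at [1.196, 0.353, 1.633, -0, 1.155, -0.002], TCP at [0.228, 0.582, 0.231] pointing down, gripper open.
Joint ranges: [-2.63, 2.63], [-0.92, 2.1], [0.06, 2.66], [-1.3, 4.44], [0, 2.69], [-3.02, 3.02]. Speed limits (rad/s): [2.22, 2.22, 2.79, 3.14, 3.14, 3.14].

### API

Orientations are given as a 3x3 rotation matrix whose columns are the frame's x, y, z axes.
In Python, from station import arm, solver, eyes gives the robot as it stands. Calls block until the motion is done:
- arm.move_ptp(position, orientation): joint-space move of the TCP to a pose.
- arm.move_straight(position, rotation=None, speed=0.15): straight line of the TCP; rotation=None keeps the orientation; speed is the mean speed in m/s.
- arm.set_joints(angles): joint-space move.
- arm.grip(opening): finger opening in m; the grip force is fixed at half the most; returns when the fingers have stopped.
- arm.hold(seconds).
- solver.inverse_kinematics(position, orientation): joint angles nearest the present ones, or None.
- eyes.get_image(name): name is "side" or "top" or "wrist"; returns a dict with "img" (384x512x3 uint8, red, green, blue), "z_map" (384x512 float32, m along the optical axis (not along the pixel's ray), 0 where there is no reading), "fx", "fy", "cx", "cy" (pixels), "R" (3x3) and "t" (3): a world point X has camera coordinates R X + t. Camera axes: x right, y down, z forward; pixel columns grow to the right and rows downward; lengths in m; the calibration is good to about 2 mm. A picture is of the moment at which its call begins.
A pose or a line that the arm cannot do raises arm.Unreachable and nothing moves.
- arm.hand_in(): hands the job in, once; it reports no verdict.
Readings, each from a call of its own:
- arm.current_clock(): time.
- arm.current_joint_pos(): joint angles.
- arm.current_joint_velocities(): joint speeds.
- arm.current_joint_torque(): joint torques, N m.
- arm.current_eef_pos(): TCP position.
- arm.current_eef_rot(): TCP orientation.
- arm.current_force(): force on the tool from outside, world axes, zero at the start.
- arm.current_wrist_torque(): the same for the moment, N m.
- arm.current_gripper_width(): finger opening in m.
Only numpy, scipy, OpenCV 4.12 (cv2) and the standard library are available. Lean on these libraries where they do the work, as an engineer would, in place of code of your own. Each camera call takes 0.05 s, during which the arm holds its last target.

## Working session

There is one attempt and no reset: what is moved stays moved. The work goes in short steps, each a Python script; the robot and the scene stay as the last script left them, time stands still between calls to the robot, and variables do not carry over. Pictures are saved under pics/ and viewed, and the job is handed in when it is done.

```bash
ls; mkdir -p pics; python3 - <<'E'
from station import arm, solver, eyes
import cv2,pickle
d={}
for n in ("side","top","wrist"):
    d[n]=eyes.get_image(n); cv2.imwrite(f"pics/a_{n}.png",d[n]["img"][:,:,::-1])
    print(n,d[n]["fx"],d[n]["cx"],d[n]["cy"],d[n]["R"].round(3).tolist(),d[n]["t"].round(3))
pickle.dump(d,open("a.pkl","wb"))
print(arm.current_clock(),arm.current_gripper_width(),arm.current_eef_rot())
E
```

```text
pics
side 429.2148543810265 262.1740909868362 186.7995167755902 [[-0.987, -0.162, 0.017], [-0.099, 0.513, -0.853], [0.129, -0.843, -0.522]] [0.578 0.064 0.969]
top 367.88767833616834 255.94579559031112 190.0185592985527 [[0.021, -1.0, 0.019], [-1.0, -0.021, -0.02], [0.021, -0.018, -1.0]] [0.119 0.566 0.938]
wrist 315.7981316766083 261.07930416874984 187.7850868878229 [[0.363, 0.932, -0.001], [0.895, -0.348, 0.278], [0.259, -0.102, -0.96]] [-0.625 -0.037  0.379]
0.15 0.08539452947465669 [[-9.31283596e-01  3.64294760e-01 -4.37845521e-04]
 [ 3.64295022e-01  9.31283007e-01 -1.04728409e-03]
 [ 2.62379873e-05 -1.13482344e-03 -9.99999356e-01]]
```

View pics/a_top.png

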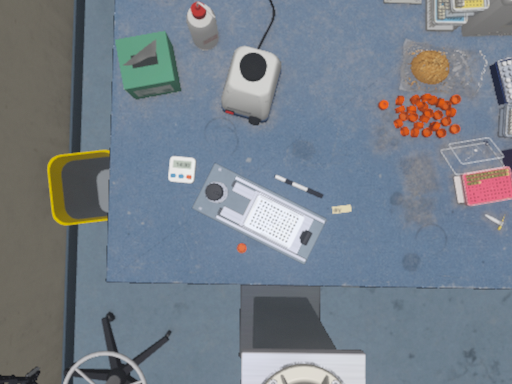

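View pics/a_side.png

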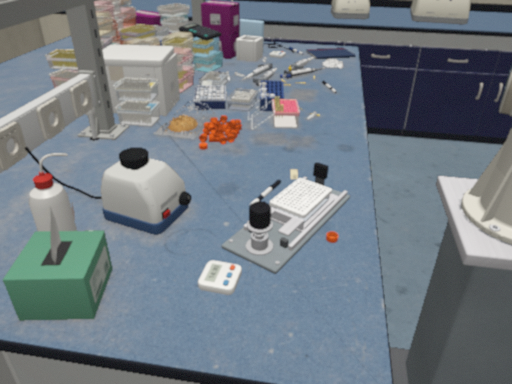

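View pics/a_wrist.png

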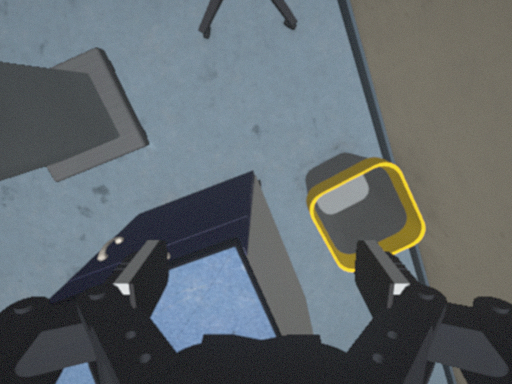

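The top view shows the base from about (200,190) to (320,245), with the knob at (214,192), the grip at (306,238), the timer at (182,169), the marker at (299,187) and the cap at (241,247). The side view agrees: knob at (260,216), grip at (320,170).

```bash
cat > h.py <<'E'
import numpy as np,cv2
def world(d):
    h,w=d["z_map"].shape; v,u=np.mgrid[:h,:w]; z=d["z_map"].astype(float)
    P=np.stack([(u-d["cx"])/d["fx"]*z,(v-d["cy"])/d["fy"]*z,z],-1)
    return (P-d["t"])@d["R"]
def ray(d,u,v,zp):
    R=d["R"];c=-R.T@d["t"];r=R.T@np.array([(u-d["cx"])/d["fx"],(v-d["cy"])/d["fy"],1.])
    return c+r*(zp-c[2])/r[2]
def proj(d,X):
    p=d["R"]@np.asarray(X)+d["t"]; return d["fx"]*p[0]/p[2]+d["cx"],d["fy"]*p[1]/p[2]+d["cy"]
E
python3 - <<'E'
import pickle,numpy as np,cv2
from h import *
d=pickle.load(open("a.pkl","rb"))
for n,box in (("top",(185,155,340,270)),("side",(215,155,360,275))):
    t=d[n]; W=world(t)
    u0,v0,u1,v1=box
    cv2.imwrite(f"pics/b_{n}.png",cv2.resize(t["img"][v0:v1,u0:u1,::-1],None,fx=5,fy=5,interpolation=cv2.INTER_CUBIC))
    img=t["img"].astype(int); m=(img.max(2)<75)
    mm=np.zeros_like(m);mm[v0:v1,u0:u1]=m[v0:v1,u0:u1]
    k,l,s,c=cv2.connectedComponentsWithStats(mm.astype(np.uint8))
    for i in range(1,k):
        if s[i,4]>20:
            q=W[l==i]; print(n,s[i],c[i].round(1),np.median(q,0).round(4),q.min(0).round(3),q.max(0).round(3))
t=d["top"];W=world(t)
# base outline by height 14mm
z=W[...,2]; reg=np.zeros(z.shape,bool);reg[160:265,190:330]=1
m=reg&(z>0.008)&(z<0.13)
k,l,s,c=cv2.connectedComponentsWithStats(m.astype(np.uint8))
i=1+np.argmax(s[1:,4]); q=W[l==i]
r=cv2.minAreaRect(q[:,:2].astype(np.float32)); print(r,cv2.boxPoints(r))
for lo,hi in((.08,.1),(.1,.13)):
    a=q[(q[:,2]>lo)&(q[:,2]<hi)]; print(lo,len(a),a.mean(0),a.min(0),a.max(0))
E
```

```text
side [314 163  14  21 214] [320.  172.2] [0.4513 0.0194 0.0752] [0.436 0.01  0.046] [0.466 0.028 0.093]
side [272 181   8   8  27] [275.4 184.1] [ 0.5559 -0.0135  0.0109] [ 0.549 -0.03   0.007] [0.563 0.001 0.014]
side [250 201  21  28 480] [259.6 214.9] [0.5525 0.245  0.0999] [0.452 0.215 0.072] [0.572 0.877 0.551]
side [281 241   7   6  31] [283.6 243.6] [0.5068 0.2254 0.0233] [0.501 0.221 0.017] [0.513 0.228 0.029]
((0.5030655860900879, 0.12273946404457092), (0.3187994658946991, 0.1285184621810913), 64.615234375) [[ 0.37667677  0.0062775 ]
 [ 0.4927867  -0.04881772]
 [ 0.6294544   0.23920143]
 [ 0.51334447  0.29429665]]
0.08 100 [0.4610232  0.03285401 0.09087924] [0.43584196 0.00184375 0.08014273] [0.57305739 0.22301662 0.0999467 ]
0.1 244 [0.55445684 0.23035525 0.10853187] [0.53586612 0.21234379 0.10080056] [0.57489887 0.24915434 0.1132089 ]
```

```bash
python3 - <<'E'
E
ls pics
```

```text
a_side.png
a_top.png
a_wrist.png
b_side.png
b_top.png
```

View pics/b_top.png

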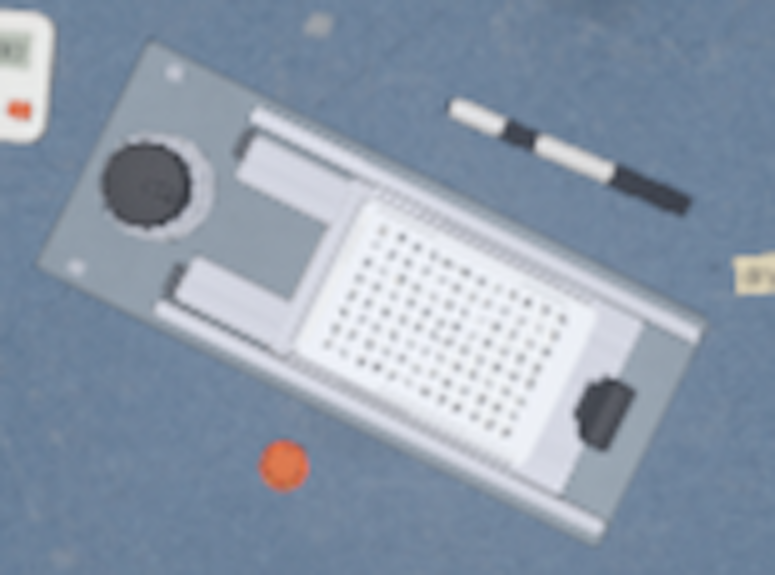

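View pics/b_side.png

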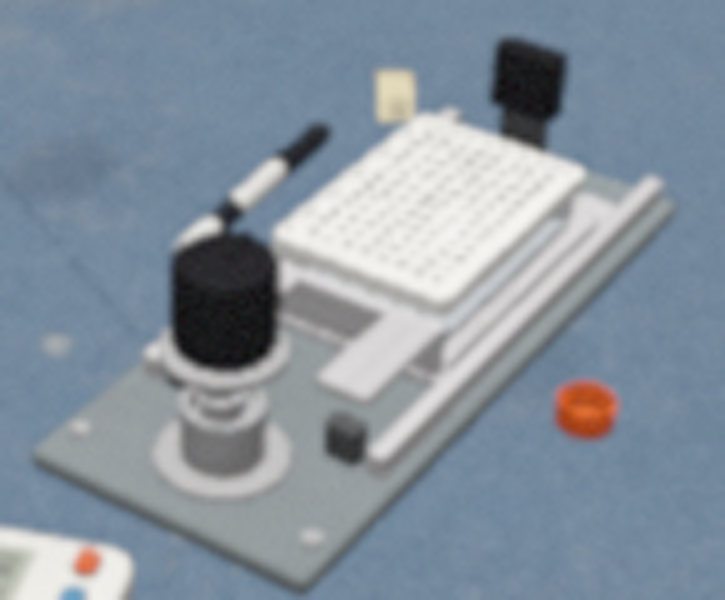

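The zoomed pictures show the base, the knob at zoom (147,185) and the grip at zoom (605,413). The base rectangle from the depth map fits the nominal size and puts the boss within 1 mm of the knob. Next I'll get the grip position along the slide and check reachability.

```bash
cat >> h.py <<'E'
YD=np.array([0.1367,0.288]);YD=YD/np.linalg.norm(YD);XD=np.array([YD[1],-YD[0]])
C=np.array([0.50307,0.12274]);O=C+0.015*YD;K=O+0.105*YD
def base(p): p=np.asarray(p)[...,:2]-O; return np.stack([p@XD,p@YD],-1)
def down(j):  # tool z down, jaw (tool y) along 2D dir j
    j=np.asarray(j)/np.linalg.norm(j); y=np.array([*j,0]); z=np.array([0,0,-1.]); return np.column_stack([np.cross(y,z),y,z])
E
python3 - <<'E'
import pickle
from h import *
from station import arm,solver
d=pickle.load(open("a.pkl","rb"))
for n,uv in (("top",(306,238)),("side",(320,170))):
    W=world(d[n]); img=d[n]["img"].astype(int)
    B=base(W); m=(img.max(2)<100)&(B[...,1]<-0.06)&(B[...,1]>-.2)&(abs(B[...,0])<.04)
    for lo,hi in((.05,.088),(.086,.097)):
        mm=m&(W[...,2]>lo)&(W[...,2]<hi); b=B[mm]
        print(n,lo,len(b),b.mean(0),np.percentile(b,5,0),np.percentile(b,95,0),np.median(W[mm][:,2]))
    mk=(img.max(2)<100)&(np.hypot(*(np.moveaxis(W[...,:2]-K,-1,0)))<.03)&(W[...,2]>.1)
    print("knob",base(W[mk]).mean(0),np.percentile(base(W[mk]),[2,98],axis=0),np.percentile(W[mk][:,2],[20,50,80,95]))
    # plate
    mp=(img.min(2)>190)&(abs(W[...,2]-.051)<.005)&(abs(B[...,0])<.06)&(abs(B[...,1])<.15)
    print("plate",np.percentile(B[mp],[1,99],axis=0).tolist(),np.median(W[mp][:,2]))
    mt=(img.min(2)>150)&(abs(W[...,2]-.019)<.006)&(B[...,1]>.15)&(B[...,1]<.3)&(abs(B[...,0])<.15)
    print("timer",np.percentile(B[mt],[1,99],axis=0).tolist())
print("K",K,"O",O)
for s in (1,-1):
    for th in range(-90,91,30):
        c,sn=np.cos(np.radians(th)),np.sin(np.radians(th)); j=np.array([[c,-sn],[sn,c]])@YD*s
        q=solver.inverse_kinematics(np.array([*K,.08]),down(j)); print(s,th,None if q is None else np.round(q,2))
E
```

```text
top 0.05 23 [ 0.00235137 -0.12933564] [-0.00909276 -0.13094804] [ 0.01462213 -0.12861664] 0.0801427290798191
top 0.086 64 [ 0.00149021 -0.13458874] [-0.01177123 -0.14030033] [ 0.01490309 -0.12937576] 0.0916598422254671
knob [0.00159235 0.10337511] [[-0.01510229  0.08639835]
 [ 0.01808499  0.12039713]] [0.10759078 0.10874298 0.11001128 0.111329  ]
plate [[-0.04183600410837691, -0.11460350868503019], [0.042893250089452606, 0.05562562408188804]] 0.0511266227417147
timer [[-0.023269154341514168, 0.174356180383274], [0.04796537764359195, 0.24638406636326216]]
side 0.05 180 [-0.00198997 -0.13073842] [-0.01630117 -0.13385005] [ 0.01304257 -0.12760306] 0.07096326683613141
side 0.086 52 [-0.00229587 -0.13181192] [-0.01630438 -0.13573697] [ 0.01150858 -0.12818934] 0.09008627907117439
knob [-0.003244   0.1102696] [[-0.01928043  0.09116391]
 [ 0.01549874  0.12414328]] [0.10470013 0.10843286 0.10925544 0.11019109]
plate [[-0.04235155092443095, -0.11514533903073351], [0.04155280895203243, 0.010423272188789884]] 0.0513784255440831
timer [[-0.02546945392191047, 0.17573530775247498], [0.046099495948748494, 0.24747861181721284]]
K [0.5545261  0.23114788] O [0.50950201 0.13629099]
1 -90 [ 0.39  0.49  1.8  -0.    0.85  0.84]
1 -60 [ 0.39  0.49  1.8  -0.    0.85  0.31]
1 -30 [ 0.39  0.49  1.8  -0.    0.85 -0.21]
1 0 [ 0.39  0.49  1.8  -0.    0.85 -0.74]
1 30 [ 0.39  0.49  1.8  -0.    0.85 -1.26]
1 60 [ 0.39  0.49  1.8  -0.    0.85 -1.78]
1 90 [ 0.39  0.49  1.8  -0.    0.85 -2.31]
-1 -90 [ 0.39  0.49  1.8  -0.    0.85 -2.31]
-1 -60 [ 0.39  0.49  1.8  -0.    0.85 -2.83]
-1 -30 [ 0.39  0.49  1.8  -0.    0.85  2.93]
-1 0 [ 0.39  0.49  1.8  -0.    0.85  2.41]
-1 30 [ 0.39  0.49  1.8  -0.    0.85  1.88]
-1 60 [ 0.39  0.49  1.8  -0.    0.85  1.36]
-1 90 [ 0.39  0.49  1.8  -0.    0.85  0.84]
```

```bash
python3 - <<'E'
import pickle
from h import *
from station import arm,solver,eyes
g=O-0.1346*YD
R=down(YD)
arm.move_ptp(np.array([*g,.19]),R)
print(arm.current_clock(),arm.current_force())
arm.move_straight(np.array([*g,.066]),speed=.12)
print(arm.current_clock(),arm.current_eef_pos(),arm.current_force())
arm.grip(0.0)
print(arm.current_clock(),arm.current_gripper_width(),arm.current_force())
d={n:eyes.get_image(n) for n in("side","wrist")}
for n in d: cv2.imwrite(f"pics/c_{n}.png",d[n]["img"][:,:,::-1])
E
```

```text
2.3417 [-0.52199502 -0.20146618 -0.88598043]
3.525 [0.45224212 0.01474519 0.06647065] [-0.66016037 -0.04353431  0.67834849]
4.175 0.013017464307901341 [-1.27461827 -0.07582358  4.4132342 ]
```

View pics/c_side.png

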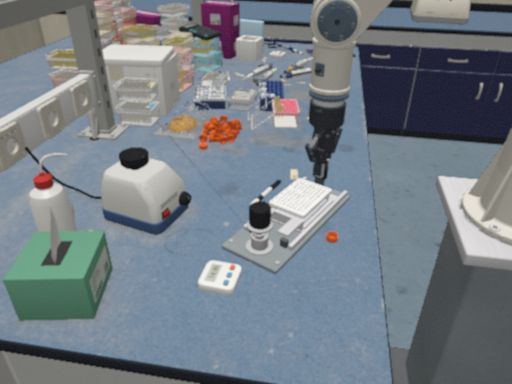

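The side view shows the fingers closed on the grip at (320,165), and the gripper reads 13 mm. I'll slide the tray and watch the force.

```bash
python3 - <<'E'
import pickle
from h import *
from station import arm,solver,eyes
p0=arm.current_eef_pos().copy() if hasattr(arm.current_eef_pos(),'copy') else np.array(arm.current_eef_pos())
Y=np.array([*YD,0])
arm.move_straight(p0+.036*Y,speed=.06)
s=.036
print(s,arm.current_force()@Y,arm.current_force())
while s<.072:
    s+=.002
    arm.move_straight(p0+s*Y,speed=.04)
    f=np.array(arm.current_force()); a=(arm.current_eef_pos()-p0)@Y
    print(round(s,3),round(a,4),round(f@Y,2),f.round(1))
    if f@Y<-15: break
arm.hold(.3);print(arm.current_clock(),arm.current_gripper_width(),np.array(arm.current_force()))
for n in("side","top"): cv2.imwrite(f"pics/d_{n}.png",eyes.get_image(n)["img"][:,:,::-1])
E
```

```text
0.036 1.340732216072951 [-1.0185515   1.96755576  2.66461025]
0.038 0.038 0.51 [-0.8  0.9  2.6]
0.04 0.0399 -0.4 [-1.1  0.1  4.7]
0.042 0.0421 -0.12 [-0.5  0.1  4.2]
0.044 0.0441 -0.34 [-1.4  0.3  4.6]
0.046 0.0461 0.09 [-0.8  0.5  3.9]
0.048 0.0473 -5.99 [-3.2 -5.1  6.4]
0.05 0.0474 -19.25 [ -5.2 -18.8  12.1]
7.075 0.012927757920612445 [ -5.33483211 -18.77136983  12.02422837]
```

View pics/d_side.png

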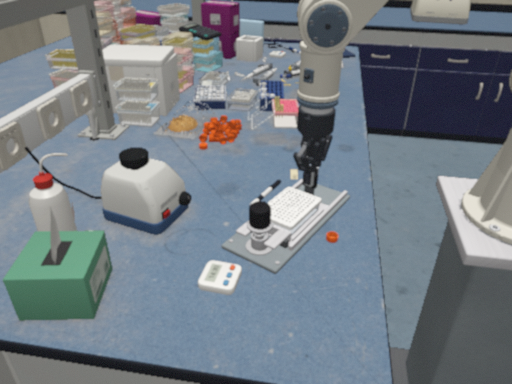

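Force jumps at 47.4 mm of travel, so the stops are reached. I'll relieve, release, lift, look and move over the knob.

```bash
python3 - <<'E'
import pickle
from h import *
from station import arm,solver,eyes
Y=np.array([*YD,0])
p=np.array(arm.current_eef_pos())
arm.move_straight(p-.0003*Y,speed=.04)
print(np.array(arm.current_force()))
arm.grip(.05)
arm.move_straight(np.array(arm.current_eef_pos())+[0,0,.11],speed=.2)
arm.grip(.085)
R=down(XD)
arm.move_ptp(np.array([*K,.20]),R)
print(arm.current_clock(),np.round(arm.current_joint_pos(),3),np.array(arm.current_force()))
d={n:eyes.get_image(n) for n in("side","wrist","top")}
pickle.dump(d,open("e.pkl","wb"))
for n in d: cv2.imwrite(f"pics/e_{n}.png",d[n]["img"][:,:,::-1])
t=d["side"]; cv2.imwrite("pics/e_z.png",cv2.resize(t["img"][155:275,215:360,::-1],None,fx=5,fy=5,interpolation=cv2.INTER_CUBIC))
E
```

```text
[-1.09399741 -2.28790656  5.29079854]
10.625 [ 0.392  0.347  1.718 -0.     1.078  0.835] [-0.19273779 -0.3224965  -0.87540796]
```

View pics/e_z.png

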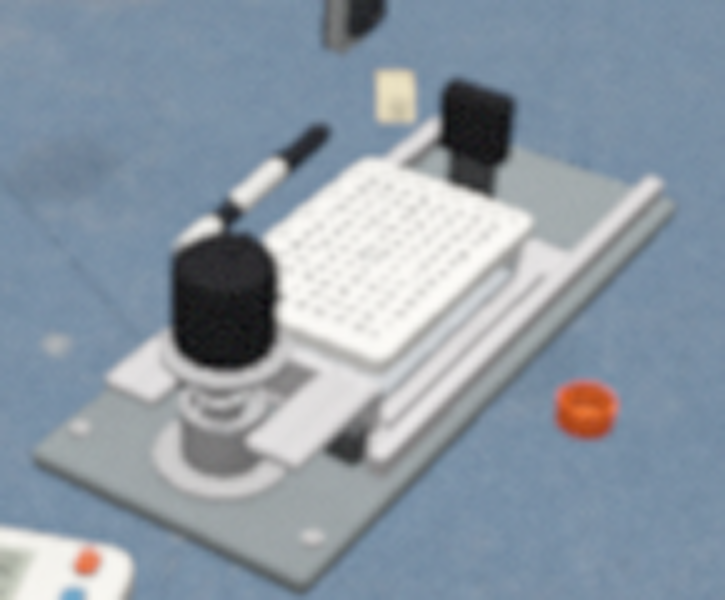

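View pics/e_wrist.png

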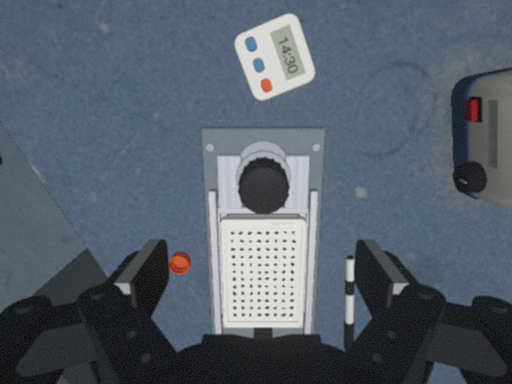

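The side zoom shows the tray home with the fork arms either side of the boss, clear of the timer and cap. In the wrist view the knob at (264,185) is centred between the fingers. I'll grasp the knob and turn it backward in small steps without following its height. The thread support should then show as upward force and disappear at the drop point.

```bash
python3 - <<'E'
import pickle
from h import *
from station import arm,solver,eyes
arm.move_straight(np.array([*K,.080]),speed=.12)
print(arm.current_clock(),np.array(arm.current_force()))
arm.grip(0.0)
print(arm.current_clock(),arm.current_gripper_width(),np.array(arm.current_force()))
q=np.array(arm.current_joint_pos()); q6=q[5]
prev=None
for i in range(1,18):
    q[5]=q6-.1*i
    arm.set_joints(q)
    f=np.array(arm.current_force())
    print(round(.1*i,1),round(float(arm.current_joint_pos()[5]),3),f.round(2),np.array(arm.current_wrist_torque()).round(2)[2],round(arm.current_eef_pos()[2],4),round(arm.current_clock(),2))
    if abs(f[2])>25: break
E
```

```text
11.925 [-0.55625163 -0.7447948   0.55177166]
12.4167 0.03797718903551851 [ 3.1934175  -2.62315921  4.44548383]
0.1 0.738 [ 1.32 -2.55  4.21] -0.01 0.081 12.67
0.2 0.639 [-0.19 -2.01  5.97] 0.0 0.0811 12.92
0.3 0.539 [ 0.4  -2.25  6.6 ] -0.01 0.0811 13.17
0.4 0.44 [ 0.2  -2.15  8.38] 0.06 0.0811 13.42
0.5 0.341 [-0.79 -2.05 10.17] -0.06 0.0812 13.67
0.6 0.241 [-1.73 -3.   10.17] -0.01 0.0813 13.92
0.7 0.141 [-2.08 -2.3  11.11] 0.03 0.0813 14.17
0.8 0.041 [-2.42 -2.34 10.16] 0.1 0.0812 14.42
0.9 -0.059 [-2.18 -4.04 13.29] 0.02 0.0815 14.67
1.0 -0.159 [-2.14 -4.09 14.1 ] 0.08 0.0816 14.92
1.1 -0.259 [-1.08 -4.27  9.07] 0.13 0.0811 15.17
1.2 -0.359 [ 0.14 -4.88  1.28] 0.02 0.0804 15.42
1.3 -0.459 [  3.5   -3.51 -11.7 ] 0.09 0.0796 15.67
1.4 -0.56 [  2.95  -3.56 -10.65] 0.12 0.0796 15.92
1.5 -0.66 [ 2.   -5.59 -5.16] 0.02 0.08 16.17
1.6 -0.76 [-0.   -6.7  -2.38] 0.02 0.0803 16.42
1.7 -0.86 [ 0.68 -7.05 -2.07] 0.04 0.0803 16.67
```

Upward force rises to 14 N at 1.0 rad back, collapses at 1.1–1.3 rad, then settles at −2 N, the bolt's weight hanging in the gripper. So turn 0 is about 1.1 rad back. I'll come back to about 0.3 rad past it, so the reference is tidy, then release and look.

```bash
python3 - <<'E'
import pickle
from h import *
from station import arm,solver,eyes
q=np.array(arm.current_joint_pos()); q[5]=-.53
arm.set_joints(q); print(np.array(arm.current_force()))
t0=eyes.get_image("side")
arm.grip(.06); arm.hold(.4)
t=eyes.get_image("side"); w=eyes.get_image("wrist")
print(arm.current_clock(),arm.current_gripper_width(),np.array(arm.current_force()),arm.current_eef_pos(),np.array(arm.current_joint_pos()).round(4))
im=np.hstack([cv2.resize(x["img"][185:275,215:305,::-1],None,fx=4,fy=4,interpolation=cv2.INTER_CUBIC) for x in(t0,t)])
cv2.imwrite("pics/f.png",im); cv2.imwrite("pics/f_w.png",w["img"][:,:,::-1])
pickle.dump((t0,t,w),open("f.pkl","wb"))
E
```

```text
[  4.96893172  -1.26409974 -13.48545882]
17.975 0.06014109660167715 [ 0.37310051 -0.45261243  0.43369402] [0.55501287 0.23032933 0.08029511] [ 0.3917  0.4938  1.8009 -0.002   0.8466 -0.53  ]
```

View pics/f.png

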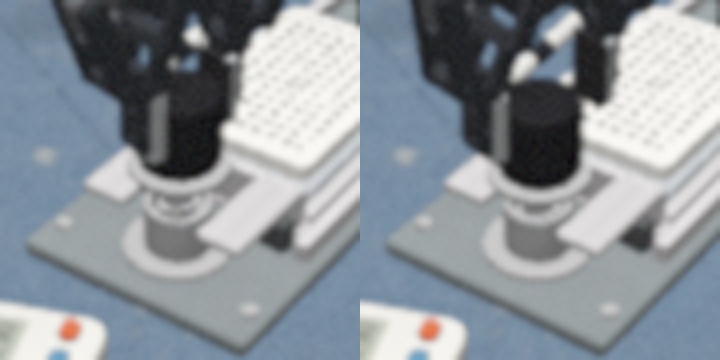

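The right panel (after release) shows the knob and flange sitting lower: flange edge at zoom row about 200 against 185 before, and the gap over the boss nearly gone. I'll quantify the drop with depth.

```bash
python3 - <<'E'
import pickle
from h import *
e=pickle.load(open("e.pkl","rb"));f=pickle.load(open("f.pkl","rb"))
for nm,t in(("start",e["side"]),("held",f[0]),("released",f[1]),("wrist e",e["wrist"]),("wrist rel",f[2])):
    W=world(t); r=np.hypot(*np.moveaxis(W[...,:2]-K,-1,0)); z=W[...,2]; img=t["img"].astype(int)
    m=(r<.012)&(z>.085)&(z<.125)&(img.max(2)<90); fl=(r>.0215)&(r<.024)&(img.min(2)>120)&(z>.05)&(z<.08)
    print(nm,m.sum(),np.percentile(z[m],[25,50,75]).round(4) if m.any() else 0,fl.sum(),np.median(z[fl]) if fl.any() else 0)
E
```

```text
start 79 [0.1086 0.1092 0.1098] 57 0.06861142999483137
held 56 [0.1066 0.1071 0.1077] 53 0.06657069891166682
released 79 [0.1014 0.1022 0.1028] 48 0.06155729098184421
wrist e 725 [0.1086 0.1091 0.1096] 226 0.06888651133903417
wrist rel 2195 [0.1016 0.102  0.1025] 572 0.061864944577528586
```

The knob top went from 0.107 m (held) to 0.102 m, so lift ≈ 0, which confirms the drop. Next is forward stroke 1, following the bolt down.

```bash
cat >> h.py <<'E'
def stroke(arm,solver,q6a,total,n,pitch=.009/(2*np.pi)):
    R=np.array(arm.current_eef_rot()); p=np.array(arm.current_eef_pos()); zc=p[2]
    # work from nominal commanded pose
    for i in range(1,n+1):
        dz=pitch*total/n; fz=np.array(arm.current_force())[2]
        if fz>10: dz*=.5
        if fz<-8: dz*=1.5
        zc-=dz
        q=np.array(solver.inverse_kinematics(np.array([p[0],p[1],zc]),R)); q[5]=q6a+total*i/n
        arm.set_joints(q)
        print(round(total*i/n,2),round(arm.current_joint_pos()[5],3),np.array(arm.current_force()).round(1),round(arm.current_wrist_torque()[2],2),round(zc,4),round(arm.current_eef_pos()[2],4),round(arm.current_clock(),2))
E
python3 - <<'E'
from h import *
from station import arm,solver,eyes
q=np.array(arm.current_joint_pos()); q[5]=-1.6; arm.set_joints(q)
p=np.array(arm.current_eef_pos()); p[:2]=K; p[2]=.072
arm.move_straight(p,speed=.05)
q=np.array(arm.current_joint_pos())
print(arm.current_clock(),q.round(3),np.array(arm.current_force()))
arm.grip(0.0); print(arm.current_gripper_width(),np.array(arm.current_force()),arm.current_eef_pos())
stroke(arm,solver,q[5],3.225,8)
E
```

```text
19.2917 [ 0.393  0.506  1.806 -0.002  0.831 -1.598] [-0.69650873 -0.15336143  0.18701172]
0.03868122502528111 [ 0.52847193 -4.49563631  2.95498208] [0.5548065  0.23049591 0.07236908]
0.4 -1.199 [-1.3  0.4  1.8] -0.07 0.0718 0.072 20.08
0.81 -0.797 [0.5 2.4 1.5] -0.08 0.0712 0.0714 20.55
1.21 -0.395 [1.3 3.5 1.2] -0.04 0.0706 0.071 21.02
1.61 0.008 [ 2.   4.4 -0.1] -0.02 0.0701 0.0704 21.48
2.02 0.411 [3.8 3.4 0.2] -0.03 0.0695 0.0699 21.95
2.42 0.815 [ 5.6  1.5 -0.3] -0.03 0.0689 0.0694 22.42
2.82 1.218 [ 5.   0.7 -0.5] -0.03 0.0683 0.0688 22.88
3.23 1.621 [6.3 0.2 0.5] -0.02 0.0677 0.0682 23.35
```

Forces stayed small throughout. I'll release, check the height, regrasp and do stroke 2.

```bash
python3 - <<'E'
from h import *
from station import arm,solver,eyes
def meas(t,nm):
    W=world(t); r=np.hypot(*np.moveaxis(W[...,:2]-K,-1,0)); z=W[...,2]; img=t["img"].astype(int)
    m=(r<.012)&(z>.075)&(z<.125)&(img.max(2)<90); fl=(r>.0215)&(r<.024)&(img.min(2)>120)&(z>.045)&(z<.08)
    print(nm,m.sum(),np.median(z[m]).round(4) if m.any() else 0,fl.sum(),np.median(z[fl]) if fl.any() else 0)
arm.grip(.06); arm.hold(.2)
a=eyes.get_image("wrist"); meas(a,"wrist mid"); meas(eyes.get_image("side"),"side mid")
q=np.array(arm.current_joint_pos()); q[5]=-1.6; arm.set_joints(q)
b=eyes.get_image("wrist")
for n,x in(("a",a),("b",b)): cv2.imwrite(f"pics/g_{n}.png",x["img"][:,:,::-1])
q=np.array(arm.current_joint_pos())
arm.grip(0.0); print(arm.current_gripper_width(),np.array(arm.current_force()),arm.current_eef_pos(),arm.current_clock())
stroke(arm,solver,q[5],3.225,8)
arm.hold(.3)
meas(eyes.get_image("side"),"side end"); x=eyes.get_image("wrist"); meas(x,"wrist end")
cv2.imwrite("pics/h_w.png",x["img"][:,:,::-1]); s=eyes.get_image("side")
cv2.imwrite("pics/h_s.png",cv2.resize(s["img"][165:285,215:360,::-1],None,fx=5,fy=5,interpolation=cv2.INTER_CUBIC))
print(np.array(arm.current_force()),arm.current_gripper_width(),arm.current_clock())
E
```

```text
wrist mid 2408 0.0974 664 0.05730381973880905
side mid 17 0.0973 60 0.05660438758713669
0.03862175980207681 [-0.05814162 -3.68528881  4.09801127] [0.55500289 0.23020001 0.06796611] 27.075
0.4 -1.2 [0.  0.1 1.6] -0.05 0.0674 0.0674 27.55
0.81 -0.799 [0.3 1.6 1.3] -0.02 0.0668 0.067 28.02
1.21 -0.397 [2.  4.1 0. ] -0.04 0.0662 0.0664 28.48
1.61 0.009 [ 2.2  4.8 -0.2] -0.01 0.0657 0.0659 28.95
2.02 0.412 [ 3.6  4.3 -0.2] 0.04 0.0651 0.0654 29.42
2.42 0.815 [ 4.1  3.4 -0.4] 0.0 0.0645 0.0647 29.88
2.82 1.218 [ 4.5  3.3 -0.6] 0.02 0.0639 0.0642 30.35
3.23 1.621 [ 5.2  1.5 -0.7] 0.03 0.0633 0.0637 30.82
side end 6 0.093 56 0.05200069909959597
wrist end 2341 0.0928 563 0.05274728202908202
[ 4.79099036  1.65241641 -0.76696115] 0.03828469210121582 31.2667
```

View pics/h_s.png

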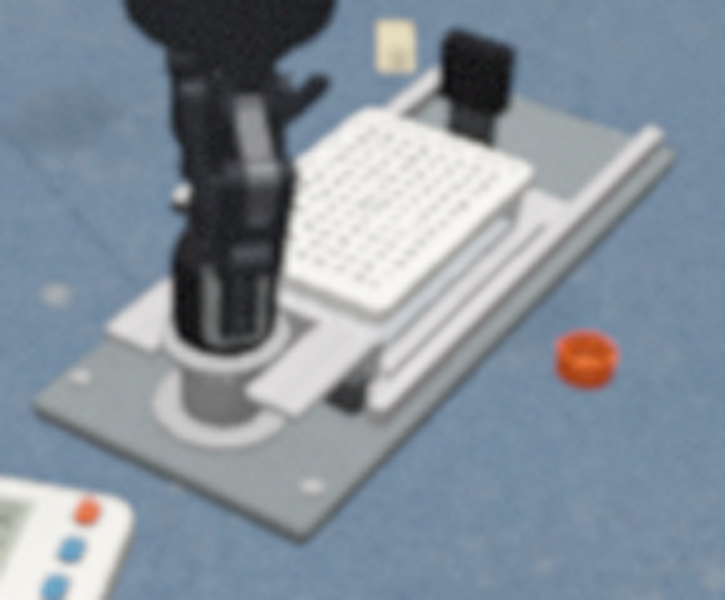

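View pics/h_w.png

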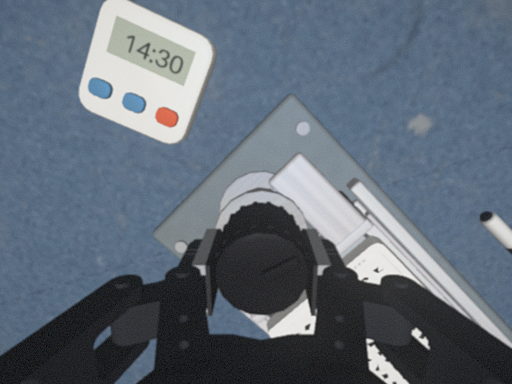

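View pics/g_b.png

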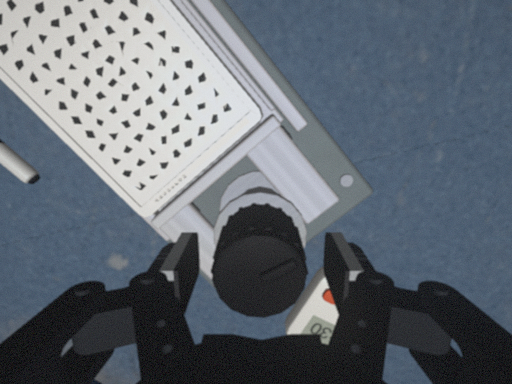

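The pointer rib reads well in the wrist view. I'll compare it with the picture taken at the drop to confirm the net turn.

View pics/f_w.png

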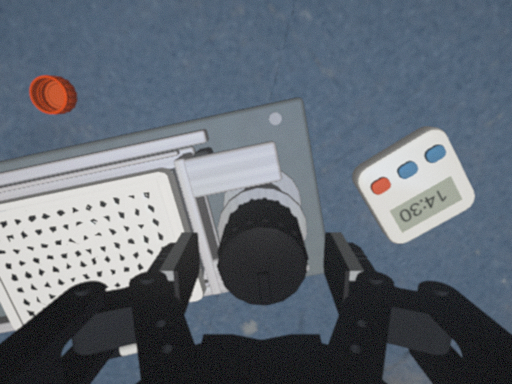

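View pics/g_a.png

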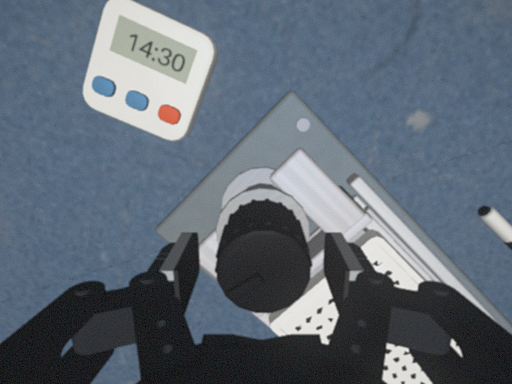

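```bash
python3 - <<'E'
from h import *
import pickle
from station import arm,eyes
w=pickle.load(open("f.pkl","rb"))[2]; x=eyes.get_image("wrist")
A=[]
for t,zt in((w,.1025),(x,.0935)):
    img=t["img"].astype(np.float32).mean(2); cc=proj(t,[*K,zt])
    W=world(t); r=np.hypot(*np.moveaxis(W[...,:2]-K,-1,0))
    z=abs(W[...,2]-zt)<.006
    m=((r<.017)&z).astype(np.uint8)
    bh=cv2.morphologyEx(cv2.GaussianBlur(img,(3,3),0),cv2.MORPH_BLACKHAT,np.ones((9,9)))*m
    m2=bh>np.percentile(bh[m>0],95)
    k,l,s,c=cv2.connectedComponentsWithStats(m2.astype(np.uint8),connectivity=8); i=1+np.argmax(s[1:,4])
    v,u=np.nonzero(l==i); P=np.array([ray(t,a,b,zt)[:2] for a,b in zip(u,v)])
    mu=P.mean(0); _,_,Vt=np.linalg.svd(P-mu); dr=Vt[0]*np.sign(Vt[0]@(mu-K))
    A.append(np.arctan2(dr[1],dr[0])); print(cc,s[i],mu-K,np.degrees(A[-1]))
print("clockwise rad mod 2pi",(A[0]-A[1])%(2*np.pi))
E
```

```text
(np.float64(259.75263423727915), np.float64(267.438727445704)) [256 270  16  31 106] [ 0.00675966 -0.00163724] -19.551246575439503
(np.float64(260.5304139148156), np.float64(280.2623091622979)) [261 255  34  20 153] [ 0.00908847 -0.00391753] -40.06943449167181
clockwise rad mod 2pi 0.3581099356811681
```

The rib comparison gives one full turn plus 0.17 to 0.36 rad since release, which is about one turn from the drop edge. The lift of −9.2 mm agrees. The bystanders and the tray look unchanged, so I'm handing in.

```bash
python3 - <<'E'
from station import arm
print(arm.current_clock(),arm.current_gripper_width(),arm.current_force()); print(arm.hand_in())
E
```

```text
31.3167 0.03844163874542628 [ 4.36125705  1.55913099 -0.70613419]
the job is handed in; nothing more can be done
None
```

The tray is home against its end stops, and the bolt has been dropped into the thread start and screwed in one full turn. I handed the job in at 31.3 s with the gripper still holding the knob.

- **Tray:** I slid it by its grip until the force jumped to 19 N at 47.4 mm of travel. Afterwards the fork arms sat either side of the boss.
- **Drop:** Turning backward, the thread's upward push vanished about 1.1 rad from the start. I released the bolt about 0.3 rad past that point, and the knob top fell from 107 to 102 mm, so the lift was about 0.
- **Forward turn:** I made two grasps, 6.45 rad in total. The knob top ended at 92.8 mm, a lift of about −9.2 mm, which matches one turn. At hand-in the gripper opening was 38 mm and the forces were under 5 N.
- **Bystanders:** Nothing touched the timer, marker or cap, and those in view looked unmoved; I did not measure them again at the end.

One check disagreed slightly: the pointer rib gave 6.64 rad forward since release against the 6.45 rad commanded. I put this down to measurement error of about 0.1 rad plus a little knob rotation on regrasping. Counted from the drop edge that is 6.15 to 6.35 rad, still about one turn.

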